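Hold the hatch's closing wheel heavy side down

ROBOT

A 7-joint arm with a two-finger parallel gripper is mounted at the origin on the work surface. World frame = base frame: x ahead of the robot, y to its left, z up, the work surface at z = 0. Lengths are in m, angles in rad, forces in N, time in s.
With the tool pointing down it reaches from about 0.4 to 0.85 m from the base axis. Payload 10.4 kg.
Tool frame: the origin (TCP) lies at the very end of the fingers, on their centre line; the grasp point (between the pads) lies 19 mm behind it (grip_point_offset is the distance from the TCP to the grasp point, in m); z points along the fingers, y is the line along which they close (so a half turn about z gives the same grasp; the last joint's range is limited). The gripper opens to 87 mm and grips with 3 to 60 N. Pads are 19 mm wide; open, the fingers measure 117 mm over their backs; the gripper's body (75 mm by 190 mm) begins 51 mm behind the grasp point.
Start: joints at [1.252, 0.332, -0.065, 1.46, 0.022, 1.35, -0.088], TCP at [0.182, -0.598, 0.223] pointing down, gripper open.
Joint ranges: [-2.6, 2.6], [-0.5, 2.12], [-1.47, 1.34], [0.16, 2.42], [-1.27, 4.41], [0.06, 2.06], [-2.6, 2.6]. Speed limits (rad/s): [2.22, 2.22, 2.79, 2.79, 3.14, 3.14, 3.14].

INTERFACE

Orientations are given as a unit quaternion [x, y, z, w].
In Python, from bench import * gives the robot as it stands.
- The arm moves only by the tool play_rows, never from a script. Its argument "increments" is text: rows parted by semicolons, each of 7 numbers parted by spaces: the turn, a rotation vector about the tool's x, y, z in rad, then the shift along the tool's x, y, z in m, then the opening, from 0 (shut) to 1 (fully open). A call has 1 to 8 rows; each row is the pose to reach, as a shift and turn from the pose commanded when the call began, along the tool's axes at that moment; what a row does not reach only later rows make up. A row lasts 1/10 s, in which the tool goes at most 50 mm and 8.59 degrees, less where a joint would pass 70% of its speed; a pose out of reach is approached as far as the arm can. A call with a gripper value outside its range is refused whole. The fingers move at their own pace and stop on an object; "grip_force" is the grip in N (left out, the last holds). Time passes only in rows, so rows that repeat a pose let the fingers close. It gives the time, the measured TCP pose, the force, the opening and the grip force at its end, in the units of the state.
- read_state(): the state, without advancing time (a new reading comes with each control period).
- camera(name): name is "side" or "top" or "wrist"; returns a dict with "color" (400x640x3 uint8, red, green, blue), "fx", "fy", "cx", "cy" (pixels), "camera_from_world" (4x4, takes a point from world to camera coordinates); the wrist camera has in their place "mount" (4x4, takes a point from camera to tool coordinates, whose origin is the TCP and whose axes are the flange's). Camera axes: x right, y down, z forward; pixel columns grow to the right and rows downward; lengths in m; the calibration is good to about 2 mm. The wrist camera is an equidistant fisheye: a pixel r from the principal point sees the ray r / f radians off the axis. A picture is of the moment at which its call begins: read the wrist's pose just before it. There is no depth.
- close_job(): hands the job in; it is judged then, once.
The state is a dict: "time": time; "joint_positions": joint angles; "joint_vel": joint speeds; "joint_torque": joint torques, N m; "ee_pos": TCP position; "eef_rot": TCP orientation; "ft_force": force on the tool from outside, world axes, zero at the start; "torque": the same for the moment, N m; "width": finger opening in m; "grip_force": force on a finger pad.
Only numpy, scipy, OpenCV 4.12 (cv2) and the standard library are available. Lean on these libraries where they do the work, as an engineer would, in place of code of your own. Each camera call takes 0.05 s, during which the arm holds its last target. There are 200 camera calls.

TASK

The parcel hatch's closing wheel, in its bearing stand on the lobby counter, has a lead slug hidden inside, and the bearing is too stiff for it to swing down by itself. Turn the wheel by its rim, at least a quarter turn away from where it stood, feeling which side is heavy; then bring the heavy side straight down and finish still gripping the rim between the fingers, with the wheel at rest. Leave the parcel, tape roll, padlock and screwdriver where they are.

Things in the scene. Friction and masses are not known exactly. Their poses are not given: they have to be found in the camera images.
- stand: Fixed bearing stand: grey base plate 170 x 130 x 12 mm (x, y, z), two aluminium posts (34 mm along x, 14 mm along y) up to 145 mm above the counter, inner faces 66 mm apart. Origin: centre of the base's underside. The wheel's axle runs along the stand's y axis, 125 mm above the origin. The bearing's dry friction is 0.25 N m, so the wheel stays where it is left.
- axle (a point): Centre of the wheel, on its level axle midway between the posts, 125 mm above the counter, with the stand's axes (z up, y along the axle). The wheel: plain steel disc, 150 mm diameter, 20 mm thick, flat faces looking along +y and -y, bare from 46 mm radius to the rim; its top, 200 mm above the counter, can be pinched from above across the 20 mm. About 0.85 kg in all.
- wheel (a joint): Angle of the wheel about the stand's +y, rad, no end stops within several turns: 0 with the brass screw head straight up; grows as the wheel's top moves to the stand's +x. Turning takes the friction of 0.25 N m, plus the slug's torque when the heavy side comes up or minus it when it goes down (0.15 to 0.21 N m with the slug level with the axle, none straight above or below).
- mark (a point): Brass screw head, 14 mm across, on each face of the wheel, 36 mm from the axle; this point is between the two, mid-thickness, and turns with the wheel. It only shows the wheel's angle: the lead slug (about 0.4 kg, unseen, about 48 mm from the axle) sits at any angle to it, another at each start, and never shifts in the wheel; the rest of the wheel is balanced.
- parcel: Bystander: cardboard parcel, 130 x 90 x 60 mm; origin at the centre of its underside.
- tape: Bystander: roll of clear packing tape lying flat, 90 mm diameter, 40 mm high; origin at the centre of its underside.
- padlock: Bystander: brass padlock lying flat, body 40 x 45 x 18 mm, shackle towards its +x; origin under the centre of its body.
- screwdriver: Bystander: screwdriver lying along its x axis; origin under its middle.

How it is judged:
By the outcome, as a careful person would: the job done as asked, in the order asked, and still so for the second after the job is handed in, while the arm keeps its last pose, push and grip.
It also fails if it takes over 72 s, if anything falls off the work surface, if the arm or the gripper's body presses on something with over 40 N, if the wrist force passes 120 N, or if a joint passes its speed limit or range.

## Working session

There is one attempt and no reset: what is moved stays moved. The work goes in short steps, Python scripts to look and compute and a tool call to move; the robot and the scene stay as the last step left them, time stands still between calls to the robot, and variables do not carry over. Pictures are saved under pics/ and viewed, at most 10 in all, crops included, and the job is handed in when it is done.

Besides the shell and the picture viewer there is one more tool, called as name(argument=value, ...) on one line, values as JSON. play_rows: Moves the arm, as the interface text tells. Its arguments: {"type":"object","properties":{"increments":{"type":"string"},"grip_force":{"type":"number"}},"required":["increments"]}

```bash
mkdir -p pics; python3 - <<'E'
from bench import *
import cv2,numpy as np
s=read_state();print({k:np.round(v,3).tolist() for k,v in s.items()})
for n in("side","top"):
    c=camera(n);cv2.imwrite(f"pics/{n}0.png",c["color"][:,:,::-1]);np.savez(f"{n}.npz",**c);print(n,c["fx"],c["cx"],c["cy"],np.round(c["camera_from_world"],3).tolist())
E
```

```text
{'time': 0.0, 'joint_positions': [1.252, 0.333, -0.065, 1.461, 0.022, 1.35, -0.088], 'joint_vel': [0.001, -0.0, 0.0, -0.001, 0.0, 0.0, 0.001], 'joint_torque': [0.002, -62.324, 0.025, -38.989, -0.061, 0.04, 0.0], 'ee_pos': [0.182, -0.597, 0.222], 'eef_rot': [0.989, 0.147, -0.0, -0.001], 'ft_force': [0.602, 0.165, -0.053], 'torque': [0.041, -0.022, 0.028], 'grip_force': 0.0, 'width': 0.087}
side 458.1100873187501 318.93757737549396 205.90500090274733 [[-0.994, -0.111, -0.022, 0.518], [-0.043, 0.552, -0.833, 0.099], [0.105, -0.826, -0.554, 1.229], [0.0, 0.0, 0.0, 1.0]]
top 443.80099508626404 318.34774798660845 190.06338389547474 [[-0.002, -1.0, -0.001, 0.011], [-0.993, 0.003, -0.12, 0.523], [0.12, 0.001, -0.993, 1.265], [0.0, 0.0, 0.0, 1.0]]
```

View pics/side0.png

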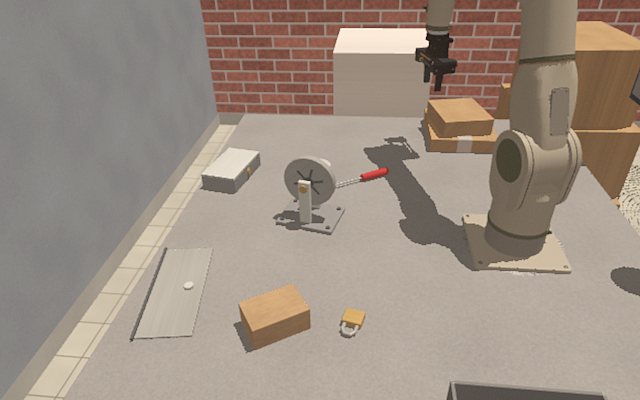

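View pics/top0.png

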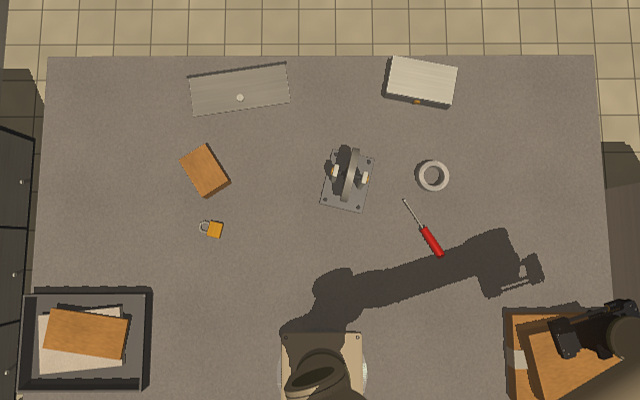

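The side view shows the wheel at about (310,180) in its stand, and the top view shows it at about (350,175), turned slightly. The bystanders are clear of it. I'll zoom in on both.

```bash
python3 - <<'E'
import cv2,numpy as np
a=cv2.imread("pics/side0.png")[145:240,265:360];b=cv2.imread("pics/top0.png")[138:218,310:390]
a=cv2.resize(a,(400,400),interpolation=cv2.INTER_CUBIC);b=cv2.resize(b,(400,400),interpolation=cv2.INTER_CUBIC)
cv2.imwrite("pics/crop0.png",np.hstack([a,b]))
E
```

```text
(no output)
```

View pics/crop0.png

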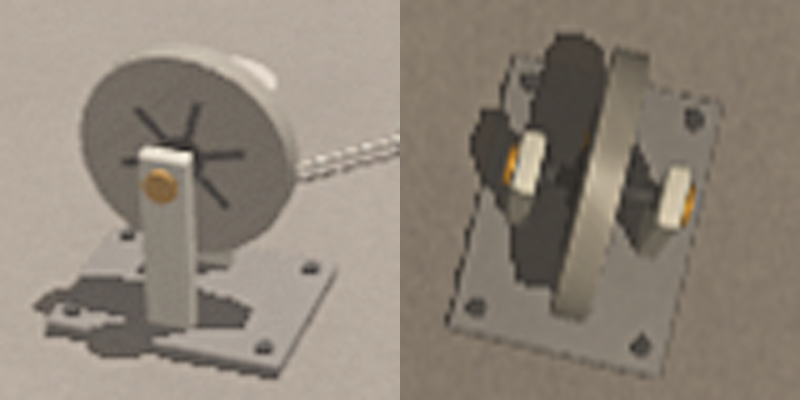

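Both orange discs in the crop are axle caps on the posts. There may be a screw glint at top crop (587,138). Next I'll compute the stand pose from the base corners.

```bash
cat > h.py <<'E'
import numpy as np
from scipy.spatial.transform import Rotation as R
def ray(n,px):
    c=np.load(n+".npz");T=c["camera_from_world"];d=np.array([(px[0]-c["cx"])/c["fx"],(px[1]-c["cy"])/c["fy"],1.])
    return -T[:3,:3].T@T[:3,3],T[:3,:3].T@d
def onz(n,px,z):
    o,d=ray(n,px);return (o+d*(z-o[2])/d[2])
def proj(n,p):
    c=np.load(n+".npz");T=c["camera_from_world"];q=T[:3,:3]@p+T[:3,3];return np.array([c["cx"]+c["fx"]*q[0]/q[2],c["cy"]+c["fy"]*q[1]/q[2]])
E
python3 - <<'E'
from h import *
import cv2
f=lambda x,y:(310+(x-400)/5-.4,138+y/5-.4)
P=[onz("top",f(*p),.012)[:2] for p in [(449,327),(660,375),(722,100),(513,55)]]
s=lambda x,y:(265+x*95/400-.4,145+y*95/400-.4)
Q=[onz("side",s(*p),.012)[:2] for p in [(335,268),(276,370),(45,322)]]
print(np.round(P,4).tolist(),np.round(Q,4).tolist())
P=np.array(P);print("ctr",P.mean(0),"len",[np.linalg.norm(P[i]-P[i-1]) for i in range(4)])
for a,b in((0,3),(1,2)):d=P[b]-P[a];print(np.arctan2(d[1],d[0]))
d=P[1]-P[0];print(np.arctan2(d[1],d[0])+np.pi/2)
# wheel top strip ends & post tops
print("wheel top pts",[onz("top",f(*p),.2).round(4) for p in [(590,180),(618,180),(604,180)]])
print("posts",[onz("top",f(*p),.145).round(4) for p in [(531,161),(678,195)]], (onz("top",f(531,161),.145)+onz("top",f(678,195),.145))/2)
E
```

```text
[[0.4865, 0.0064], [0.4578, -0.1179], [0.6225, -0.1573], [0.6503, -0.0324]] [[0.4577, -0.1128], [0.4884, 0.0098], [0.6504, -0.0315]]
ctr [ 0.55426856 -0.07532242] len [np.float64(0.16826668017555907), np.float64(0.12758931772692858), np.float64(0.16931919179069524), np.float64(0.1279516287231906)]
-0.2330252824328912
-0.23510307348881523
-0.22713380580788756
wheel top pts [array([ 0.5444, -0.0655,  0.2   ]), array([ 0.5443, -0.0798,  0.2   ]), array([ 0.5444, -0.0727,  0.2   ])]
posts [array([ 0.5635, -0.0376,  0.145 ]), array([ 0.5449, -0.1161,  0.145 ])] [ 0.55418494 -0.07685606  0.145     ]
```

play_rows(increments="0 0 0 0 0 -0.05 1;0 0 0 0 0 -0.1 1;0 0 0 0 0 -0.1 1")

```text
time: 0.4
ee_pos: [0.1829, -0.5997, 0.3299]
eef_rot: [0.989, 0.147, 0.001, 0.005]
ft_force: [-0.1, -0.3, 0.0]
width: 0.0868
grip_force: 0.0
```

```bash
cat >> h.py <<'E'
A=np.array([.554,-.075,.125]);YAW=-.232
def target(r,a):  # TCP pose: grip at tilt a (rad, about stand +y) with TCP at radius r from axle
    B=R.from_euler('z',YAW)*R.from_euler('y',a)
    return A+B.apply([0,0,r]),B*R.from_euler('x',np.pi)
def incr(s,p,r):
    q=R.from_quat(s["eef_rot"]);return np.r_[(q.inv()*r).as_rotvec(),q.inv().apply(p-np.array(s["ee_pos"]))].round(4)
E
python3 -c "
from bench import *;from h import *
s=read_state();print(incr(s,*target(.175,0)),s['ft_force'],s['torque'],s['joint_positions'])"
```

```text
[ 0.0098 -0.0034  0.5277  0.5079 -0.3941  0.0263] [-0.11359666 -0.31134826  0.00891159] [-0.03757892 -0.02498876  0.01842897] [ 1.24625354  0.29995946 -0.05877483  1.28064789  0.01751809  1.55119887
 -0.08520768]
```

play_rows(increments="0 0 0.53 0.508 -0.394 0.02 1;0 0 0.53 0.508 -0.394 0.02 1;0 0 0.53 0.508 -0.394 0.02 1;0 0 0.53 0.508 -0.394 0.02 1;0 0 0.53 0.508 -0.394 0.02 1;0 0 0.53 0.508 -0.394 0.02 1;0 0 0.53 0.508 -0.394 0.02 1;0 0 0.53 0.508 -0.394 0.02 1")

```text
time: 1.2
ee_pos: [0.4114, -0.2728, 0.3101]
eef_rot: [0.993, -0.117, -0.0, 0.0]
ft_force: [0.7, -0.5, 0.0]
width: 0.087
grip_force: 0.0
```

```bash
python3 -c "
from bench import *;from h import *
s=read_state();print(incr(s,*target(.175,0)),s['ft_force'],s['torque'],s['joint_positions'])"
```

```text
[ 0.0003 -0.     -0.0023  0.0928 -0.2255  0.01  ] [ 0.65897881 -0.46550109  0.00587714] [ 0.00888205 -0.08439984 -0.00155308] [ 0.81355489  0.02408666 -0.32497449  1.63890938  0.00804201  1.47973784
 -1.31718749]
```

play_rows(increments="0 0 0 0.093 -0.225 0.01 1;0 0 0 0.093 -0.225 0.01 1;0 0 0 0.093 -0.225 0.01 1;0 0 0 0.093 -0.225 0.01 1;0 0 0 0.093 -0.225 0.01 1;0 0 0 0.093 -0.225 0.01 1;0 0 0 0.093 -0.225 0.01 1;0 0 0 0.093 -0.225 0.01 1")

```text
time: 2.0
ee_pos: [0.553, -0.0786, 0.3]
eef_rot: [0.993, -0.118, -0.0, 0.0]
ft_force: [0.5, 0.3, -0.3]
width: 0.0871
grip_force: 0.0
```

```bash
python3 -c "
from bench import *;from h import *;import cv2
s=read_state();print(incr(s,*target(.046,0)),s['ee_pos'],s['ft_force'],s['torque'],s['joint_positions'])
c=camera('wrist');cv2.imwrite('pics/w1.png',c['color'][:,:,::-1]);print(c['fx'],c['cx'],c['cy'],c['mount'])"
```

```text
[ 7.00e-04  4.00e-04 -3.80e-03  1.00e-04 -3.80e-03  1.29e-01] [ 0.55303226 -0.07862875  0.30003574] [ 0.49199384  0.33741538 -0.29394475] [-0.00181302  0.02027858 -0.03372439] [ 0.51877446  0.19605198 -0.53372656  1.49173314  0.10022664  1.48149532
 -1.82210954]
309.70691628693146 324.20351707497747 202.01818070464205 [[-1.61007268e-03 -9.58014296e-01 -2.86715915e-01  7.88150758e-02]
 [ 9.99998421e-01 -1.32702172e-03 -1.18153314e-03 -4.35491662e-04]
 [ 7.51447390e-04 -2.86717365e-01  9.58014920e-01 -1.62245000e-01]
 [ 0.00000000e+00  0.00000000e+00  0.00000000e+00  1.00000000e+00]]
```

View pics/w1.png

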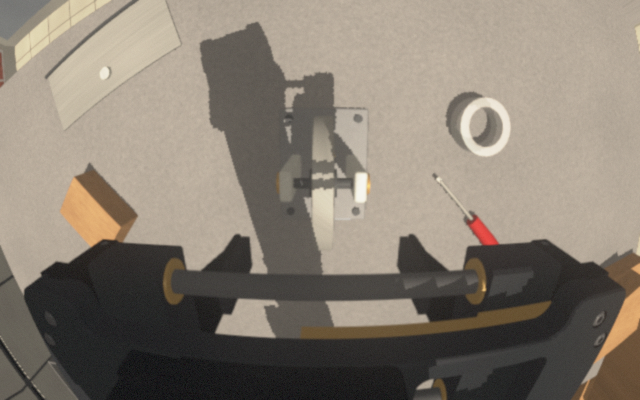

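The wheel (columns ~322) sits centred between the fingers (236/410, middle 323). I'll descend and grip.

play_rows(increments="0 0 -0.004 0 -0.002 0.04 1;0 0 -0.004 0 -0.002 0.08 1;0 0 -0.004 0 -0.002 0.115 1;0 0 -0.004 0 -0.002 0.129 1;0 0 -0.004 0 -0.002 0.129 1;0 0 -0.004 0 -0.002 0.129 0.4;0 0 -0.004 0 -0.002 0.129 0.3", grip_force=20)

```text
time: 2.75
ee_pos: [0.555, -0.0757, 0.1734]
eef_rot: [0.993, -0.115, 0.002, 0.0]
ft_force: [0.2, 0.6, -0.3]
width: 0.0779
grip_force: 0.0
```

```bash
cat > st.py <<'E'
from bench import *;from h import *
s=read_state();print(incr(s,*target(.046,0)),s['ee_pos'],s['width'],s['grip_force'],'F',np.round(s['ft_force'],2),np.round(s['torque'],3),np.round(s['joint_positions'],3))
q=R.from_quat(s["eef_rot"]);print('tilt',(R.from_euler('z',-YAW)*q*R.from_euler('x',-np.pi)).as_rotvec(),'Fstand',R.from_euler('z',-YAW).apply(s['ft_force']),'Mstand',R.from_euler('z',-YAW).apply(s['torque']))
E
python3 st.py
```

```text
[-0.     -0.0032  0.0014 -0.0012 -0.0005  0.0024] [ 0.55501149 -0.07573641  0.17339644] 0.07789314353675213 0.0 F [ 0.18  0.57 -0.33] [ 0.105  0.036 -0.021] [ 0.511  0.266 -0.532  1.682  0.143  1.229 -1.855]
tilt [ 4.69520723e-05 -3.21049473e-03  1.40297047e-03] Fstand [ 0.04160615  0.59552794 -0.32647345] Mstand [ 0.09423398  0.05946748 -0.02143837]
```

play_rows(increments="0 0 0 -0.001 0 0.002 0.1;0 0 0 -0.001 0 0.002 0.1;0 0 0 -0.001 0 0.002 0.1;0 0 0 -0.001 0 0.002 0.1;0 0 0 -0.001 0 0.002 0.1;0 0 0 -0.001 0 0.002 0.1;0 0 0 -0.001 0 0.002 0.1;0 0 0 -0.001 0 0.002 0.1")

```text
time: 3.55
ee_pos: [0.5525, -0.0769, 0.1692]
eef_rot: [0.993, -0.116, -0.0, 0.001]
ft_force: [-2.0, -4.4, 1.2]
width: 0.0202
grip_force: 20.0
```

```bash
python3 st.py
```

```text
[ 0.002   0.0003  0.0002  0.001  -0.0022 -0.0018] [ 0.55252679 -0.07690068  0.16919257] 0.02020821397002008 19.991406057961285 F [-2.02 -4.37  1.18] [-0.936  0.47  -0.214] [ 0.511  0.267 -0.531  1.69   0.144  1.225 -1.856]
tilt [-0.00202578  0.00034373  0.00021497] Fstand [-0.95694068 -4.72054721  1.18385196] Mstand [-1.01903894  0.24267334 -0.21448572]
```

play_rows(increments="0 0 0 0 0.0015 0 0.1;0 0 0 0 0.0015 0 0.1;0 0 0 0 0.0015 0 0.1", grip_force=45)

```text
time: 3.85
ee_pos: [0.5525, -0.077, 0.1692]
eef_rot: [0.993, -0.115, -0.0, 0.0]
ft_force: [-0.1, -2.2, -0.1]
width: 0.0196
grip_force: 45.0
```

```bash
cat > m.py <<'E'
from bench import *;from h import *
import json
s=read_state();q=R.from_quat(s["eef_rot"]);U=R.from_euler('z',-YAW);L=.235
p=U.apply(np.array(s['ee_pos'])-A);F=U.apply(s['ft_force']);M=U.apply(s['torque']);z=U.apply(q.apply([0,0,1]))
tilt=np.arctan2(-z[0],-z[2]);tau=-(M+np.cross(p-L*z,F))[1]
er=np.array([np.sin(tilt),0,np.cos(tilt)]);et=np.array([np.cos(tilt),0,-np.sin(tilt)])
print('t %.2f tilt %.4f tau_on_wheel %.3f | Ft %.2f Fr %.2f Fy %.2f M %s | r %.4f lat %.4f y %.4f w %.4f v %.3f'%(s['time'],tilt,tau,F@et,F@er,F[1],M.round(3),p@er,p@et,p[1],s['width'],np.abs(s['joint_vel']).max()),s['joint_positions'].round(2) if hasattr(s['joint_positions'],'round') else np.round(s['joint_positions'],2))
E
python3 m.py
```

```text
t 3.85 tilt -0.0000 tau_on_wheel -0.145 | Ft 0.42 Fr -0.09 Fy -2.16 M [-0.454  0.027 -0.365] | r 0.0442 lat -0.0010 y -0.0022 w 0.0196 v 0.002 [ 0.51  0.27 -0.53  1.69  0.14  1.22 -1.85]
```

play_rows(increments="0 -0.06 0 0.0026 0 0.0001 0.1;0 -0.12 0 0.0053 0 0.0003 0.1;0 -0.18 0 0.0079 0 0.0007 0.1;0 -0.24 0 0.0105 0 0.0013 0.1")

```text
time: 4.25
ee_pos: [0.5627, -0.0795, 0.1683]
eef_rot: [0.986, -0.114, -0.12, -0.014]
ft_force: [-2.7, -2.1, 3.0]
width: 0.0193
grip_force: 45.0
```

```bash
python3 m.py
```

```text
t 4.25 tilt 0.2426 tau_on_wheel 0.549 | Ft -2.75 Fr 2.36 Fy -2.65 M [-0.401  0.215 -0.159] | r 0.0443 lat -0.0012 y -0.0024 w 0.0193 v 0.696 [ 0.45  0.48 -0.5   1.44  0.16  1.51 -1.86]
```

```bash
cat > m.py <<'E'
from bench import *;from h import *
import sys
U=R.from_euler('z',-YAW);L=.235;N=int(sys.argv[1]);lab=sys.argv[2] if len(sys.argv)>2 else '0'
rows=[]
for i in range(N+1):
    s=read_state();q=R.from_quat(s["eef_rot"])
    p=U.apply(np.array(s['ee_pos'])-A);F=U.apply(s['ft_force']);M=U.apply(s['torque']);z=U.apply(q.apply([0,0,1]))
    tilt=np.arctan2(-z[0],-z[2]);tau=-(M+np.cross(p-L*z,F))[1]
    er=np.array([np.sin(tilt),0,np.cos(tilt)]);et=np.array([np.cos(tilt),0,-np.sin(tilt)])
    rows.append([tilt,tau,F@et,F@er,F[1],*M,p@er,p@et,p[1],s['width']])
    with open('log.txt','a') as f:f.write(' '.join(map(str,[lab,i,s['time'],*rows[-1],*s['joint_positions'],*s['joint_torque']]))+'\n')
    if i<N:camera('wrist')
r=np.array(rows);m=r.mean(0)
print('t %.2f tilt %.4f tau %.3f sd %.3f seq %s | Ft %.2f Fr %.2f Fy %.2f M %s r %.4f lat %.4f y %.4f w %.4f'%(s['time'],m[0],m[1],r[:,1].std(),r[:,1].round(2),m[2],m[3],m[4],m[5:8].round(2),*m[8:]),np.round(s['joint_positions'],2))
E
python3 m.py 6
```

```text
t 4.55 tilt 0.2419 tau 0.236 sd 0.156 seq [0.55 0.37 0.12 0.06 0.21 0.19 0.15] | Ft -2.60 Fr 5.46 Fy -3.43 M [-0.62  0.49 -0.08] r 0.0442 lat -0.0007 y -0.0023 w 0.0196 [ 0.45  0.48 -0.5   1.45  0.16  1.51 -1.86]
```

play_rows(increments="0 -0.06 0 0.0026 0 0.0001 0.1;0 -0.12 0 0.0053 0 0.0003 0.1;0 -0.18 0 0.0079 0 0.0007 0.1;0 -0.24 0 0.0105 0 0.0013 0.1")

```text
time: 4.95
ee_pos: [0.5724, -0.0819, 0.1648]
eef_rot: [0.965, -0.112, -0.237, -0.027]
ft_force: [-2.5, -2.7, 5.6]
width: 0.0198
grip_force: 45.0
```

```bash
python3 m.py 5 f
```

```text
t 5.20 tilt 0.4818 tau 0.551 sd 0.225 seq [0.98 0.35 0.49 0.52 0.3  0.67] | Ft -3.53 Fr 6.19 Fy -4.48 M [-0.79  0.43  0.2 ] r 0.0440 lat -0.0007 y -0.0024 w 0.0195 [ 0.38  0.69 -0.47  1.19  0.16  1.78 -1.86]
```

```bash
python3 - <<'E'
import numpy as np
for l in open('log.txt'):
    v=l.split();print(v[0],v[2],np.round(np.array(v[3:8],float),2),np.round(np.array(v[-7:],float),3))
E
```

```text
0 4.25 [ 0.24  0.55 -2.75  2.36 -2.65] [ -0.286 -68.024  -8.991 -32.805  -0.742  -1.379   0.318]
0 4.3 [ 0.25  0.37 -8.13 16.78 -5.56] [ -2.371 -68.612  -9.994 -33.386  -0.836  -1.665   0.245]
0 4.35 [ 0.24  0.12 -3.68  5.28 -3.17] [ -2.96  -59.977  -9.145 -35.929  -1.085   0.085   0.198]
0 4.4 [ 0.24  0.06 -1.7   5.02 -3.14] [ -2.34  -61.917  -9.02  -35.78   -1.028   0.188   0.229]
0 4.45 [ 0.24  0.21 -1.05  3.23 -3.56] [ -2.085 -63.5    -9.103 -35.434  -1.034   0.514   0.244]
0 4.5 [ 0.24  0.19 -0.71  3.07 -2.43] [ -2.115 -63.975  -9.221 -35.237  -1.088   0.682   0.247]
0 4.55 [ 0.24  0.15 -0.18  2.5  -3.51] [ -2.156 -64.186  -9.312 -35.11   -1.153   0.799   0.248]
f 4.95 [ 0.48  0.98 -4.19  4.08 -3.19] [ -1.317 -79.517 -10.727 -30.321  -1.22   -0.555   0.28 ]
f 5.0 [ 0.49  0.35 -7.96 15.29 -6.14] [ -3.049 -77.727 -11.031 -30.502  -1.366  -0.646   0.205]
f 5.05 [ 0.48  0.49 -3.88  6.06 -4.68] [ -3.544 -72.534 -10.632 -33.903  -1.822   1.29    0.186]
f 5.1 [ 0.48  0.52 -2.67  4.42 -4.2 ] [ -2.962 -74.234 -10.571 -33.89   -1.705   1.219   0.199]
f 5.15 [ 0.48  0.3  -0.98  3.41 -3.82] [ -2.702 -75.655 -10.651 -33.676  -1.698   1.577   0.208]
f 5.2 [ 0.48  0.67 -1.5   3.87 -4.84] [ -2.722 -76.309 -10.805 -33.394  -1.769   1.712   0.21 ]
```

play_rows(increments="0 -0.03 0 0.0013 0 0 0.1;0 -0.06 0 0.0026 0 0.0001 0.1;0 -0.09 0 0.004 0 0.0002 0.1;0 -0.12 0 0.0053 0 0.0003 0.1;0 -0.12 0 0.0053 0 0.0003 0.1;0 -0.12 0 0.0053 0 0.0003 0.1")

```text
time: 5.8
ee_pos: [0.5771, -0.083, 0.1617]
eef_rot: [0.949, -0.11, -0.293, -0.034]
ft_force: [0.9, -5.6, 3.9]
width: 0.0195
grip_force: 45.0
```

```bash
python3 m.py 5 f
```

```text
t 6.05 tilt 0.5990 tau 0.516 sd 0.058 seq [0.4  0.55 0.51 0.57 0.57 0.5 ] | Ft -0.54 Fr 4.58 Fy -4.79 M [-0.69 -0.37  0.32] r 0.0440 lat -0.0007 y -0.0025 w 0.0197 [ 0.35  0.8  -0.45  1.07  0.16  1.92 -1.86]
```

play_rows(increments="0 0.04 0 -0.0018 0 0 0.1;0 0.08 0 -0.0035 0 0.0001 0.1;0 0.12 0 -0.0053 0 0.0003 0.1;0 0.16 0 -0.007 0 0.0006 0.1;0 0.2 0 -0.0087 0 0.0009 0.1;0 0.24 0 -0.0105 0 0.0013 0.1;0 0.24 0 -0.0105 0 0.0013 0.1;0 0.24 0 -0.0105 0 0.0013 0.1")

```text
time: 6.85
ee_pos: [0.5676, -0.0807, 0.1664]
eef_rot: [0.977, -0.113, -0.178, -0.02]
ft_force: [-1.3, -3.7, 0.3]
width: 0.0196
grip_force: 45.0
```

```bash
python3 m.py 5 b
```

```text
t 7.10 tilt 0.3606 tau 0.713 sd 0.097 seq [0.8  0.65 0.61 0.84 0.78 0.59] | Ft -1.08 Fr 1.50 Fy -5.16 M [-0.96 -0.41  0.1 ] r 0.0439 lat -0.0009 y -0.0024 w 0.0198 [ 0.42  0.59 -0.49  1.32  0.17  1.65 -1.86]
```

play_rows(increments="0 0.04 0 -0.0018 0 0 0.1;0 0.08 0 -0.0035 0 0.0001 0.1;0 0.12 0 -0.0053 0 0.0003 0.1;0 0.16 0 -0.007 0 0.0006 0.1;0 0.2 0 -0.0087 0 0.0009 0.1;0 0.24 0 -0.0105 0 0.0013 0.1;0 0.24 0 -0.0105 0 0.0013 0.1;0 0.24 0 -0.0105 0 0.0013 0.1")

```text
time: 7.9
ee_pos: [0.5577, -0.0782, 0.1686]
eef_rot: [0.992, -0.115, -0.06, -0.007]
ft_force: [0.2, -4.2, -1.6]
width: 0.0194
grip_force: 45.0
```

```bash
python3 m.py 5 b
```

```text
t 8.15 tilt 0.1209 tau 0.422 sd 0.086 seq [0.41 0.58 0.39 0.46 0.3  0.39] | Ft 0.85 Fr -1.10 Fy -5.06 M [-1.24 -0.66 -0.17] r 0.0438 lat -0.0009 y -0.0023 w 0.0195 [ 0.49  0.37 -0.52  1.57  0.16  1.37 -1.86]
```

```bash
python3 - <<'E'
from bench import *
import cv2,numpy as np
a=camera("side")["color"][115:225,255:365,::-1]
b=camera("top")["color"][128:218,300:390,::-1]
cv2.imwrite("pics/c2.png",np.hstack([cv2.resize(a,(400,400),interpolation=cv2.INTER_CUBIC),cv2.resize(b,(400,400),interpolation=cv2.INTER_CUBIC)]))
for l in open('log.txt'):
    v=l.split();v=[v[0]]+[float(x) for x in v[1:]]
    print(v[0],v[2],np.round(v[3:11],2),np.round(v[-7:],2))
E
```

```text
0 4.25 [ 0.24  0.55 -2.75  2.36 -2.65 -0.4   0.22 -0.16] [ -0.29 -68.02  -8.99 -32.8   -0.74  -1.38   0.32]
0 4.3 [ 0.25  0.37 -8.13 16.78 -5.56 -0.99  1.89  0.03] [ -2.37 -68.61  -9.99 -33.39  -0.84  -1.67   0.24]
0 4.35 [ 0.24  0.12 -3.68  5.28 -3.17 -0.7   0.9  -0.05] [ -2.96 -59.98  -9.14 -35.93  -1.08   0.08   0.2 ]
0 4.4 [ 0.24  0.06 -1.7   5.02 -3.14 -0.64  0.41 -0.11] [ -2.34 -61.92  -9.02 -35.78  -1.03   0.19   0.23]
0 4.45 [ 0.24  0.21 -1.05  3.23 -3.56 -0.54  0.08 -0.07] [ -2.08 -63.5   -9.1  -35.43  -1.03   0.51   0.24]
0 4.5 [ 0.24  0.19 -0.71  3.07 -2.43 -0.57  0.01 -0.1 ] [ -2.11 -63.97  -9.22 -35.24  -1.09   0.68   0.25]
0 4.55 [ 0.24  0.15 -0.18  2.5  -3.51 -0.51 -0.11 -0.13] [ -2.16 -64.19  -9.31 -35.11  -1.15   0.8    0.25]
f 4.95 [ 0.48  0.98 -4.19  4.08 -3.19 -0.51  0.19 -0.  ] [ -1.32 -79.52 -10.73 -30.32  -1.22  -0.55   0.28]
f 5.0 [ 0.49  0.35 -7.96 15.29 -6.14 -1.29  1.86  0.48] [ -3.05 -77.73 -11.03 -30.5   -1.37  -0.65   0.2 ]
f 5.05 [ 0.48  0.49 -3.88  6.06 -4.68 -0.87  0.59  0.29] [ -3.54 -72.53 -10.63 -33.9   -1.82   1.29   0.19]
f 5.1 [ 0.48  0.52 -2.67
[... 1532 characters left out ...]
.16] [ -3.35 -70.64 -11.25 -34.4   -2.1    1.     0.29]
b 7.9 [ 0.12  0.41  1.36 -1.47 -4.08 -1.13 -0.78 -0.19] [ -2.78 -60.09  -9.45 -36.25  -1.87   0.76   0.33]
b 7.95 [ 0.12  0.58  0.35 -0.84 -4.87 -1.14 -0.68 -0.19] [ -2.98 -59.58  -9.54 -36.37  -1.93   0.62   0.32]
b 8.0 [ 0.12  0.39  1.03 -1.11 -5.1  -1.3  -0.67 -0.17] [ -3.14 -59.28  -9.64 -36.48  -1.99   0.55   0.32]
b 8.05 [ 0.12  0.46  0.42 -1.46 -5.38 -1.27 -0.58 -0.13] [ -3.24 -58.96  -9.66 -36.64  -2.02   0.56   0.32]
b 8.1 [ 0.12  0.3   1.06 -0.86 -5.49 -1.28 -0.6  -0.17] [ -3.24 -58.94  -9.66 -36.64  -2.02   0.57   0.33]
b 8.15 [ 0.12  0.39  0.89 -0.85 -5.47 -1.3  -0.64 -0.17] [ -3.24 -58.94  -9.66 -36.64  -2.02   0.57   0.33]
```

View pics/c2.png

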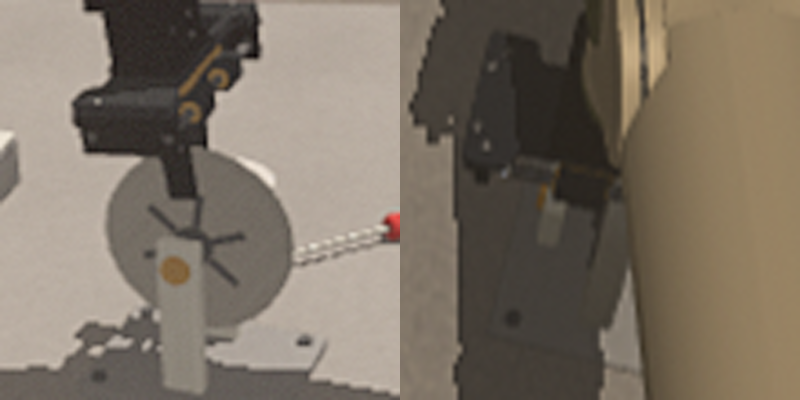

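The wheel has followed the gripper: the spokes turned about 7° and the fingers hold the top at about (185,180). The moment readings look biased, so I'll open the fingers in place and measure the tilt-dependent sensor offset with no contact.

play_rows(increments="0 0 0 0 0 0 0.5;0 0 0 0 0 0 0.5;0 0 0 0 0 0 0.5;0 0 0 0 0 0 0.5;0 0 0 0 0 0 0.5")

```text
time: 8.75
ee_pos: [0.5577, -0.0776, 0.1688]
eef_rot: [0.992, -0.114, -0.06, -0.007]
ft_force: [0.4, -0.2, 0.3]
width: 0.0425
grip_force: 0.0
```

```bash
python3 m.py 4 z
```

```text
t 8.95 tilt 0.1200 tau 0.083 sd 0.134 seq [-0.02  0.25 -0.1   0.06  0.22] | Ft 0.04 Fr 0.22 Fy -0.34 M [ 0.07 -0.09  0.01] r 0.0440 lat -0.0010 y -0.0018 w 0.0431 [ 0.49  0.37 -0.52  1.57  0.16  1.37 -1.86]
```

play_rows(increments="0 -0.12 0 0.0053 0 0.0003 0.5;0 -0.24 0 0.0105 0 0.0013 0.5;0 -0.36 0 0.0155 0 0.0028 0.5;0 -0.48 0 0.0203 0 0.005 0.5;0 -0.48 0 0.0203 0 0.005 0.5;0 -0.48 0 0.0203 0 0.005 0.5;0 -0.48 0 0.0203 0 0.005 0.5")

```text
time: 9.65
ee_pos: [0.577, -0.0822, 0.1631]
eef_rot: [0.95, -0.11, -0.292, -0.034]
ft_force: [0.2, 0.1, -1.4]
width: 0.0436
grip_force: 0.0
```

```bash
python3 m.py 4 z
```

```text
t 9.85 tilt 0.5955 tau 0.652 sd 0.222 seq [0.3  0.92 0.72 0.5  0.81] | Ft -0.08 Fr -0.15 Fy -0.09 M [ 0.03 -0.63 -0.02] r 0.0454 lat -0.0018 y -0.0019 w 0.0435 [ 0.35  0.8  -0.46  1.07  0.16  1.92 -1.87]
```

play_rows(increments="0 0.12 0 -0.0053 0 0.0003 0.5;0 0.24 0 -0.0105 0 0.0013 0.5;0 0.36 0 -0.0155 0 0.0028 0.5;0 0.48 0 -0.0203 0 0.005 0.5;0 0.48 0 -0.0203 0 0.005 0.5")

```text
time: 10.35
ee_pos: [0.5548, -0.0773, 0.1707]
eef_rot: [0.992, -0.114, -0.057, -0.005]
ft_force: [0.2, 0.7, 1.2]
width: 0.0437
grip_force: 0.0
```

play_rows(increments="0 0.12 0 -0.0053 0 0.0003 0.5;0 0.24 0 -0.0105 0 0.0013 0.5;0 0.36 0 -0.0155 0 0.0028 0.5;0 0.48 0 -0.0203 0 0.005 0.5;0 0.6 0 -0.0248 0 0.0077 0.5;0 0.6 0 -0.0248 0 0.0077 0.5;0 0.6 0 -0.0248 0 0.0077 0.5;0 0.6 0 -0.0248 0 0.0077 0.5")

```text
time: 11.15
ee_pos: [0.5345, -0.0721, 0.1657]
eef_rot: [0.965, -0.112, 0.237, 0.027]
ft_force: [1.2, -0.3, 0.0]
width: 0.0435
grip_force: 0.0
```

```bash
python3 m.py 4 z
```

```text
t 11.35 tilt -0.4805 tau -0.669 sd 0.122 seq [-0.89 -0.69 -0.54 -0.58 -0.65] | Ft 0.45 Fr -0.34 Fy -0.13 M [0.04 0.54 0.  ] r 0.0448 lat 0.0009 y -0.0016 w 0.0434 [ 0.59 -0.12 -0.58  2.16  0.06  0.62 -1.84]
```

Free readings show an uncompensated gripper-weight moment of about 1.13·sin(tilt). Joint torques are almost noise-free, so I'll use virtual work instead: the gripped sweep minus an identical free sweep. First the free sweep over the −0.6…0.6 tilt grid.

play_rows(increments="0 0.06 0 -0.0026 0 0.0001 0.5;0 0.12 0 -0.0053 0 0.0003 0.5;0 0.12 0 -0.0053 0 0.0003 0.5;0 0.12 0 -0.0053 0 0.0003 0.5;0 0.12 0 -0.0053 0 0.0003 0.5")

```text
time: 11.85
ee_pos: [0.5293, -0.071, 0.1621]
eef_rot: [0.949, -0.11, 0.293, 0.034]
ft_force: [0.1, -0.9, 0.1]
width: 0.0436
grip_force: 0.0
```

```bash
python3 m.py 0 ff
```

```text
t 11.85 tilt -0.5998 tau -0.777 sd 0.000 seq [-0.78] | Ft 0.29 Fr -0.05 Fy -0.87 M [0.08 0.7  0.01] r 0.0447 lat 0.0003 y -0.0018 w 0.0436 [ 0.59 -0.2  -0.59  2.27  0.07  0.45 -1.87]
```

play_rows(increments="0 -0.04 0 0.0018 0 0 0.5;0 -0.08 0 0.0035 0 0.0001 0.5;0 -0.12 0 0.0053 0 0.0003 0.5;0 -0.16 0 0.007 0 0.0006 0.5;0 -0.2 0 0.0087 0 0.0009 0.5;0 -0.24 0 0.0105 0 0.0013 0.5")

```text
time: 12.45
ee_pos: [0.5383, -0.0734, 0.1668]
eef_rot: [0.977, -0.113, 0.177, 0.02]
ft_force: [0.2, 0.3, -0.3]
width: 0.0435
grip_force: 0.0
```

```bash
python3 m.py 0 ff
```

```text
t 12.45 tilt -0.3581 tau -0.413 sd 0.000 seq [-0.41] | Ft 0.01 Fr -0.35 Fy 0.39 M [-0.02  0.41  0.03] r 0.0446 lat -0.0000 y -0.0020 w 0.0435 [ 0.59 -0.03 -0.58  2.04  0.08  0.78 -1.84]
```

play_rows(increments="0 -0.04 0 0.0018 0 0 0.5;0 -0.08 0 0.0035 0 0.0001 0.5;0 -0.12 0 0.0053 0 0.0003 0.5;0 -0.16 0 0.007 0 0.0006 0.5;0 -0.2 0 0.0087 0 0.0009 0.5;0 -0.24 0 0.0105 0 0.0013 0.5")

```text
time: 13.05
ee_pos: [0.5482, -0.076, 0.1691]
eef_rot: [0.992, -0.115, 0.059, 0.007]
ft_force: [-0.2, -0.2, 0.5]
width: 0.0432
grip_force: 0.0
```

```bash
python3 m.py 0 ff
```

```text
t 13.05 tilt -0.1179 tau -0.113 sd 0.000 seq [-0.11] | Ft -0.06 Fr 0.51 Fy -0.28 M [0.02 0.13 0.05] r 0.0444 lat -0.0002 y -0.0023 w 0.0432 [ 0.56  0.17 -0.57  1.8   0.13  1.08 -1.85]
```

play_rows(increments="0 -0.04 0 0.0018 0 0 0.5;0 -0.08 0 0.0035 0 0.0001 0.5;0 -0.12 0 0.0053 0 0.0003 0.5;0 -0.16 0 0.007 0 0.0006 0.5;0 -0.2 0 0.0087 0 0.0009 0.5;0 -0.24 0 0.0105 0 0.0013 0.5")

```text
time: 13.65
ee_pos: [0.5585, -0.0784, 0.1688]
eef_rot: [0.991, -0.115, -0.061, -0.007]
ft_force: [0.8, -0.6, 0.1]
width: 0.0434
grip_force: 0.0
```

```bash
python3 m.py 0 ff
```

```text
t 13.65 tilt 0.1223 tau -0.092 sd 0.000 seq [-0.09] | Ft 0.85 Fr 0.22 Fy -0.42 M [ 0.02 -0.15 -0.01] r 0.0441 lat -0.0002 y -0.0023 w 0.0434 [ 0.5   0.38 -0.55  1.56  0.17  1.37 -1.87]
```

play_rows(increments="0 -0.04 0 0.0018 0 0 0.5;0 -0.08 0 0.0035 0 0.0001 0.5;0 -0.12 0 0.0053 0 0.0003 0.5;0 -0.16 0 0.007 0 0.0006 0.5;0 -0.2 0 0.0087 0 0.0009 0.5;0 -0.24 0 0.0105 0 0.0013 0.5")

```text
time: 14.25
ee_pos: [0.5684, -0.0808, 0.166]
eef_rot: [0.977, -0.113, -0.179, -0.021]
ft_force: [-0.4, 0.1, 0.9]
width: 0.0432
grip_force: 0.0
```

```bash
python3 m.py 0 ff
```

```text
t 14.25 tilt 0.3624 tau 0.591 sd 0.000 seq [0.59] | Ft -0.71 Fr 0.66 Fy 0.02 M [ 0.05 -0.39  0.04] r 0.0438 lat -0.0001 y -0.0024 w 0.0432 [ 0.43  0.59 -0.51  1.32  0.18  1.65 -1.87]
```

play_rows(increments="0 -0.04 0 0.0018 0 0 0.5;0 -0.08 0 0.0035 0 0.0001 0.5;0 -0.12 0 0.0053 0 0.0003 0.5;0 -0.16 0 0.007 0 0.0006 0.5;0 -0.2 0 0.0087 0 0.0009 0.5;0 -0.24 0 0.0105 0 0.0013 0.5")

```text
time: 14.85
ee_pos: [0.5775, -0.083, 0.1609]
eef_rot: [0.949, -0.11, -0.295, -0.034]
ft_force: [0.3, 0.4, 1.0]
width: 0.0434
grip_force: 0.0
```

```bash
python3 m.py 0 ff
```

```text
t 14.85 tilt 0.6024 tau 0.761 sd 0.000 seq [0.76] | Ft -0.38 Fr 0.95 Fy 0.48 M [ 0.05 -0.65  0.03] r 0.0435 lat 0.0000 y -0.0024 w 0.0434 [ 0.36  0.81 -0.48  1.06  0.17  1.92 -1.87]
```

```bash
python3 - <<'E'
import numpy as np
for l in open('log.txt'):
    v=l.split()
    if v[0] in('z','ff') or float(v[2])>8.0:
        w=np.array(v[1:],float);print(v[0],w[1].round(2),w[2].round(4),w[-14:-7].round(4),w[-7:].round(2))
E
```

```text
b 8.05 0.121 [ 0.4854  0.3738 -0.522   1.5675  0.157   1.3678 -1.8594] [ -3.24 -58.96  -9.66 -36.64  -2.02   0.56   0.32]
b 8.1 0.1209 [ 0.4854  0.3738 -0.522   1.5676  0.157   1.3678 -1.8594] [ -3.24 -58.94  -9.66 -36.64  -2.02   0.57   0.33]
b 8.15 0.121 [ 0.4854  0.3738 -0.522   1.5676  0.157   1.3678 -1.8594] [ -3.24 -58.94  -9.66 -36.64  -2.02   0.57   0.33]
z 8.75 0.1201 [ 0.4854  0.3727 -0.5227  1.5684  0.1564  1.367  -1.8593] [-8.000e-02 -5.890e+01 -6.440e+00 -3.677e+01 -2.000e-01  5.400e-01
  1.000e-02]
z 8.8 0.12 [ 0.4855  0.3727 -0.5226  1.5684  0.1565  1.367  -1.8593] [-8.000e-02 -5.891e+01 -6.430e+00 -3.677e+01 -1.900e-01  5.400e-01
  1.000e-02]
z 8.85 0.12 [ 0.4855  0.3726 -0.5226  1.5685  0.1566  1.367  -1.8594] [-7.000e-02 -5.892e+01 -6.420e+00 -3.677e+01 -1.900e-01  5.400e-01
  1.000e-02]
z 8.9 0.1199 [ 0.4856  0.3726 -0.5225  1.5685  0.1566  1.367  -1.8594] [-5.000e-02 -5.892e+01 -6.410e+00 -3.676e+01 -1.800e-01  5.400e-01
  1.000e-02]
z 8.95 0.12 [ 0.4856  0.3726 -0.5225  1.5685  0.1566  1.3669 -1.8594] [-4.000e-02 -5.893e+01 -6.400e+00 -3.676e+01 -1.800e-01  5.400
[... 1760 characters left out ...]
55] [ 2.400e-01 -3.405e+01  7.200e-01 -3.635e+01  1.800e-01 -2.980e+00
  2.000e-02]
ff 13.05 -0.1179 [ 0.5644  0.1697 -0.57    1.8048  0.1326  1.0816 -1.8512] [ 7.400e-01 -4.750e+01 -3.190e+00 -3.594e+01  1.000e-02 -1.710e+00
  6.000e-02]
ff 13.65 0.1223 [ 0.5045  0.3809 -0.5471  1.563   0.167   1.3719 -1.8665] [ 9.200e-01 -6.164e+01 -6.970e+00 -3.480e+01 -2.600e-01 -4.300e-01
  4.000e-02]
ff 14.25 0.3624 [ 0.4332  0.5933 -0.5131  1.3161  0.1786  1.6509 -1.8729] [ 9.000e-01 -7.527e+01 -9.350e+00 -3.334e+01 -5.700e-01  8.100e-01
  2.000e-02]
ff 14.85 0.6024 [ 0.362   0.8072 -0.4756  1.0621  0.1716  1.9222 -1.8739] [ 8.200e-01 -8.749e+01 -9.820e+00 -3.191e+01 -8.100e-01  1.930e+00
  2.000e-02]
```

Arm joint friction spoils the joint-torque method. A better plan is to keep the tool vertical and grip lightly so the pads pivot on the rim. The wheel torque then follows from the tangential force, which the low-noise moment channel measures well.

```bash
cat >> h.py <<'E'
YO=-.0022
def vert(a,rg=.063):
    return A+R.from_euler('z',YAW).apply([rg*np.sin(a),YO,rg*np.cos(a)-.019]),R.from_euler('z',YAW)*R.from_euler('x',np.pi)
E
cat > v.py <<'E'
from bench import *;from h import *
import sys
U=R.from_euler('z',-YAW);s=read_state();q=R.from_quat(s["eef_rot"])
p=U.apply(np.array(s['ee_pos'])-A);F=U.apply(s['ft_force']);M=U.apply(s['torque']);z=U.apply(q.apply([0,0,1]))
g=p-.019*z;a=np.arctan2(g[0],g[2]);Fx=.8*(-M[1]/.216)+.2*F[0]
tau=-(g[2]*Fx-g[0]*F[2])
with open('v.txt','a') as f:f.write(' '.join(map(str,[sys.argv[1],s['time'],a,tau,Fx,*F,*M,*g]))+'\n')
print('t %.2f a %.3f tau %.3f Fx %.2f F %s M %s g %s w %.4f'%(s['time'],a,tau,Fx,F.round(2),M.round(3),g.round(4),s['width']))
E
python3 - <<'E'
from bench import *;from h import *
s=read_state();print(incr(s,*vert(0,.075)))
for a0 in np.arange(-.8,.79,.2):print(round(a0,1),[(round(.063*(np.sin(a)-np.sin(a0)),4),round(-.063*(np.cos(a)-np.cos(a0)),4)) for a in a0+np.array([.05,.1,.15,.2])])
print(vert(-.8)[0]-vert(0,.075)[0],.063*np.sin(.8),.063*np.cos(.8))
E
```

```text
[ 1.000e-04  6.024e-01  1.100e-03 -3.180e-02 -2.000e-04 -2.600e-03]
-0.8 [(np.float64(0.0023), np.float64(-0.0022)), (np.float64(0.0046), np.float64(-0.0043)), (np.float64(0.0071), np.float64(-0.0063)), (np.float64(0.0096), np.float64(-0.0081))]
-0.6 [(np.float64(0.0026), np.float64(-0.0017)), (np.float64(0.0054), np.float64(-0.0033)), (np.float64(0.0082), np.float64(-0.0047)), (np.float64(0.011), np.float64(-0.006))]
-0.4 [(np.float64(0.0029), np.float64(-0.0012)), (np.float64(0.0059), np.float64(-0.0022)), (np.float64(0.0089), np.float64(-0.003)), (np.float64(0.012), np.float64(-0.0037))]
-0.2 [(np.float64(0.0031), np.float64(-0.0005)), (np.float64(0.0062), np.float64(-0.0009)), (np.float64(0.0094), np.float64(-0.0012)), (np.float64(0.0125), np.float64(-0.0013))]
-0.0 [(np.float64(0.0031), np.float64(0.0001)), (np.float64(0.0063), np.float64(0.0003)), (np.float64(0.0094), np.float64(0.0007)), (np.float64(0.0125), np.float64(0.0013))]
0.2 [(np.float64(0.0031), np.float64(0.0007)), (np.float64(0.0061), np.float64(0.0016)), (np.float64(0.0091), np.float64(0.0026)), (np.float64(0.012), np.float64(0.0037))]
0.4 [(np.float64(0.0029), np.float64(0.0013)), (np.float64(0.0057), np.float64(0.0027)), (np.float64(0.0084), np.float64(0.0043)), (np.float64(0.011), np.float64(0.006))]
0.6 [(np.float64(0.0026), np.float64(0.0018)), (np.float64(0.005), np.float64(0.0038)), (np.float64(0.0074), np.float64(0.0059)), (np.float64(0.0096), np.float64(0.0081))]
[-0.04398263  0.01039107 -0.03110748] 0.04519343372666994 0.04389252268887142
```

play_rows(increments="0 0.12 0 -0.006 0 -0.002 0.5;0 0.24 0 -0.013 0 -0.003 0.5;0 0.36 0 -0.02 0 -0.003 0.5;0 0.48 0 -0.026 0 -0.003 0.5;0 0.602 0 -0.032 0 -0.003 0.5;0 0.602 0 -0.032 0 -0.003 0.5")

```text
time: 15.45
ee_pos: [0.5507, -0.0765, 0.1826]
eef_rot: [0.993, -0.114, 0.002, 0.001]
ft_force: [-0.2, -0.4, 1.1]
width: 0.0436
grip_force: 0.0
```

play_rows(increments="0 0 0 -0.025 0 0.005 0.5;0 0 0 -0.045 0 0.02 0.5;0 0 0 -0.045 0 0.031 0.5;0 0 0 -0.045 0 0.031 0.5;0 0 0 -0.045 0 0.031 0.5")

```text
time: 15.95
ee_pos: [0.5103, -0.0668, 0.1509]
eef_rot: [0.993, -0.115, 0.001, -0.0]
ft_force: [1.4, 0.5, -0.7]
width: 0.0435
grip_force: 0.0
```

```bash
python3 v.py x; python3 -c "
from bench import *;from h import *
s=read_state();print(incr(s,*vert(-.8)))"
```

```text
t 15.95 a -0.781 tau 0.027 Fx 0.08 F [ 1.24  0.84 -0.69] M [-0.02   0.045  0.023] g [-0.0445 -0.0021  0.0449] w 0.0435
[-0.0009 -0.0013  0.0015 -0.0008  0.0002  0.001 ]
```

Position is good. Close lightly and sweep forward.

play_rows(increments="0 0 0 0 0 0 0.1;0 0 0 0 0 0 0.1;0 0 0 0 0 0 0.1;0 0 0 0 0 0 0.1;0 0 0 0 0 0 0.1", grip_force=15)

```text
time: 16.45
ee_pos: [0.5094, -0.0663, 0.1509]
eef_rot: [0.993, -0.115, 0.001, -0.0]
ft_force: [0.7, -0.2, -0.4]
width: 0.02
grip_force: 15.0
```

```bash
python3 v.py x
```

```text
t 16.45 a -0.792 tau -0.011 Fx 0.65 F [ 0.77 -0.01 -0.4 ] M [ 0.331 -0.134 -0.157] g [-0.0455 -0.0018  0.0449] w 0.0200
```

play_rows(increments="0 0 0 0.0023 0 -0.0022 0.1;0 0 0 0.0046 0 -0.0043 0.1;0 0 0 0.0071 0 -0.0063 0.1;0 0 0 0.0096 0 -0.0081 0.1")

```text
time: 16.85
ee_pos: [0.5167, -0.0681, 0.1579]
eef_rot: [0.993, -0.115, -0.001, -0.0]
ft_force: [-7.1, 4.0, -3.0]
width: 0.0199
grip_force: 15.0
```

```bash
python3 v.py f1
```

```text
t 16.85 a -0.630 tau 0.576 Fx -8.94 F [-7.79  2.28 -2.96] M [ 0.506  1.992 -0.205] g [-0.0378 -0.0019  0.0519] w 0.0199
```

play_rows(increments="0 0 0 0.0026 0 -0.0017 0.1;0 0 0 0.0054 0 -0.0033 0.1;0 0 0 0.0082 0 -0.0047 0.1;0 0 0 0.011 0 -0.006 0.1")

```text
time: 17.25
ee_pos: [0.5272, -0.0707, 0.1641]
eef_rot: [0.993, -0.115, -0.002, 0.0]
ft_force: [-8.9, 3.7, -0.7]
width: 0.0197
grip_force: 15.0
```

```bash
python3 v.py f1
```

```text
t 17.25 a -0.435 tau 0.635 Fx -10.60 F [-9.54  1.58 -0.71] M [ 0.419  2.347 -0.202] g [-0.027  -0.002   0.0581] w 0.0197
```

play_rows(increments="0 0 0 0.0029 0 -0.0012 0.1;0 0 0 0.0059 0 -0.0022 0.1;0 0 0 0.0089 0 -0.003 0.1;0 0 0 0.012 0 -0.0037 0.1")

```text
time: 17.65
ee_pos: [0.539, -0.0736, 0.168]
eef_rot: [0.993, -0.115, -0.001, 0.0]
ft_force: [-10.2, 3.9, 0.8]
width: 0.02
grip_force: 15.0
```

```bash
python3 v.py f1
```

```text
t 17.65 a -0.235 tau 0.690 Fx -11.32 F [-10.85   1.41   0.78] M [ 0.312  2.47  -0.15 ] g [-0.0148 -0.0021  0.062 ] w 0.0200
```

play_rows(increments="0 0 0 0.0031 0 -0.0005 0.1;0 0 0 0.0062 0 -0.0009 0.1;0 0 0 0.0094 0 -0.0012 0.1;0 0 0 0.0125 0 -0.0013 0.1")

```text
time: 18.05
ee_pos: [0.5513, -0.0766, 0.1695]
eef_rot: [0.993, -0.115, -0.001, 0.0]
ft_force: [-9.7, 2.6, 2.3]
width: 0.02
grip_force: 15.0
```

```bash
python3 v.py f1
```

```text
t 18.05 a -0.034 tau 0.705 Fx -11.18 F [-10.05   0.31   2.29] M [ 0.192  2.477 -0.221] g [-0.0022 -0.0022  0.0635] w 0.0200
```

play_rows(increments="0 0 0 0.0031 0 0.0001 0.1;0 0 0 0.0063 0 0.0003 0.1;0 0 0 0.0094 0 0.0007 0.1;0 0 0 0.0125 0 0.0013 0.1")

```text
time: 18.45
ee_pos: [0.5637, -0.0797, 0.1685]
eef_rot: [0.993, -0.115, -0.001, 0.0]
ft_force: [-10.6, 2.2, 2.8]
width: 0.0201
grip_force: 15.0
```

```bash
python3 v.py f1
```

```text
t 18.45 a 0.168 tau 0.736 Fx -11.31 F [-10.83  -0.26   2.84] M [ 0.079  2.468 -0.137] g [ 0.0106 -0.0023  0.0625] w 0.0201
```

play_rows(increments="0 0 0 0.0031 0 0.0007 0.1;0 0 0 0.0061 0 0.0016 0.1;0 0 0 0.0091 0 0.0026 0.1;0 0 0 0.012 0 0.0037 0.1")

```text
time: 18.85
ee_pos: [0.5756, -0.0826, 0.165]
eef_rot: [0.993, -0.115, -0.001, 0.0]
ft_force: [-9.2, 1.8, 4.2]
width: 0.02
grip_force: 15.0
```

```bash
python3 v.py f1
```

```text
t 18.85 a 0.369 tau 0.714 Fx -10.48 F [-9.39 -0.36  4.19] M [-0.033  2.322 -0.19 ] g [ 0.0228 -0.0024  0.059 ] w 0.0200
```

play_rows(increments="0 0 0 0.0029 0 0.0013 0.1;0 0 0 0.0057 0 0.0027 0.1;0 0 0 0.0084 0 0.0043 0.1;0 0 0 0.011 0 0.006 0.1")

```text
time: 19.25
ee_pos: [0.5865, -0.0853, 0.1592]
eef_rot: [0.993, -0.115, -0.0, 0.001]
ft_force: [-8.3, 0.7, 5.5]
width: 0.0201
grip_force: 15.0
```

```bash
python3 v.py f1
```

```text
t 19.25 a 0.569 tau 0.718 Fx -9.98 F [-8.19 -1.23  5.49] M [-0.107  2.252 -0.183] g [ 0.0341 -0.0025  0.0532] w 0.0201
```

play_rows(increments="0 0 0 0.0026 0 0.0018 0.1;0 0 0 0.005 0 0.0038 0.1;0 0 0 0.0074 0 0.0059 0.1;0 0 0 0.0096 0 0.0081 0.1")

```text
time: 19.65
ee_pos: [0.5962, -0.0876, 0.1513]
eef_rot: [0.993, -0.115, -0.0, 0.001]
ft_force: [-8.7, 0.3, 5.5]
width: 0.0197
grip_force: 15.0
```

```bash
python3 v.py f1
```

```text
t 19.65 a 0.770 tau 0.663 Fx -9.27 F [-8.57 -1.69  5.53] M [-0.216  2.04  -0.163] g [ 0.044  -0.0026  0.0453] w 0.0197
```

play_rows(increments="0 0 0 -0.0023 0 -0.0022 0.1;0 0 0 -0.0046 0 -0.0043 0.1;0 0 0 -0.0071 0 -0.0063 0.1;0 0 0 -0.0096 0 -0.0081 0.1")

```text
time: 20.05
ee_pos: [0.5878, -0.0856, 0.1594]
eef_rot: [0.993, -0.115, 0.002, 0.0]
ft_force: [2.6, -2.4, -3.0]
width: 0.0199
grip_force: 15.0
```

```bash
python3 v.py b1
```

```text
t 20.05 a 0.583 tau -0.289 Fx 3.46 F [ 3.12 -1.74 -2.96] M [-0.514 -0.765 -0.146] g [ 0.0353 -0.0025  0.0534] w 0.0199
```

play_rows(increments="0 0 0 -0.0026 0 -0.0017 0.1;0 0 0 -0.0054 0 -0.0033 0.1;0 0 0 -0.0082 0 -0.0047 0.1;0 0 0 -0.011 0 -0.006 0.1")

```text
time: 20.45
ee_pos: [0.5772, -0.083, 0.1656]
eef_rot: [0.993, -0.115, 0.002, 0.0]
ft_force: [4.0, -4.6, -1.7]
width: 0.02
grip_force: 15.0
```

```bash
python3 v.py b1
```

```text
t 20.45 a 0.387 tau -0.312 Fx 4.55 F [ 4.97 -3.51 -1.66] M [-0.79  -0.96  -0.211] g [ 0.0243 -0.0024  0.0596] w 0.0200
```

play_rows(increments="0 0 0 -0.0029 0 -0.0012 0.1;0 0 0 -0.0059 0 -0.0022 0.1;0 0 0 -0.0089 0 -0.003 0.1;0 0 0 -0.012 0 -0.0037 0.1")

```text
time: 20.85
ee_pos: [0.5656, -0.0801, 0.1693]
eef_rot: [0.993, -0.115, 0.002, 0.0]
ft_force: [4.0, -4.1, -0.6]
width: 0.0196
grip_force: 15.0
```

```bash
python3 v.py b1
```

```text
t 20.85 a 0.194 tau -0.322 Fx 4.96 F [ 4.84 -3.07 -0.64] M [-0.765 -1.079 -0.149] g [ 0.0124 -0.0023  0.0633] w 0.0196
```

play_rows(increments="0 0 0 -0.0031 0 -0.0005 0.1;0 0 0 -0.0062 0 -0.0009 0.1;0 0 0 -0.0094 0 -0.0012 0.1;0 0 0 -0.0125 0 -0.0013 0.1")

```text
time: 21.25
ee_pos: [0.5535, -0.0771, 0.1706]
eef_rot: [0.993, -0.115, 0.002, 0.0]
ft_force: [3.5, -3.5, -1.4]
width: 0.0199
grip_force: 15.0
```

```bash
python3 v.py b1
```

```text
t 21.25 a -0.001 tau -0.331 Fx 5.12 F [ 4.18 -2.62 -1.4 ] M [-0.591 -1.157 -0.247] g [-0.0001 -0.0022  0.0646] w 0.0199
```

play_rows(increments="0 0 0 -0.0031 0 0.0001 0.1;0 0 0 -0.0063 0 0.0003 0.1;0 0 0 -0.0094 0 0.0007 0.1;0 0 0 -0.0125 0 0.0013 0.1")

```text
time: 21.65
ee_pos: [0.5416, -0.0742, 0.1694]
eef_rot: [0.993, -0.115, 0.002, 0.0]
ft_force: [4.1, -3.1, -0.6]
width: 0.0201
grip_force: 15.0
```

```bash
python3 v.py b1
```

```text
t 21.65 a -0.192 tau -0.366 Fx 5.90 F [ 4.72 -2.1  -0.65] M [-0.581 -1.338 -0.197] g [-0.0123 -0.0021  0.0634] w 0.0201
```

play_rows(increments="0 0 0 -0.0031 0 0.0007 0.1;0 0 0 -0.0061 0 0.0016 0.1;0 0 0 -0.0091 0 0.0026 0.1;0 0 0 -0.012 0 0.0037 0.1")

```text
time: 22.05
ee_pos: [0.5302, -0.0715, 0.1659]
eef_rot: [0.993, -0.115, 0.003, 0.0]
ft_force: [4.8, -3.1, 0.3]
width: 0.02
grip_force: 15.0
```

```bash
python3 v.py b1
```

```text
t 22.05 a -0.382 tau -0.419 Fx 6.88 F [ 5.36 -1.96  0.31] M [-0.541 -1.567 -0.198] g [-0.0241 -0.002   0.0599] w 0.0200
```

play_rows(increments="0 0 0 -0.0029 0 0.0013 0.1;0 0 0 -0.0057 0 0.0027 0.1;0 0 0 -0.0084 0 0.0043 0.1;0 0 0 -0.011 0 0.006 0.1")

```text
time: 22.45
ee_pos: [0.5198, -0.0689, 0.1602]
eef_rot: [0.993, -0.115, 0.003, 0.0]
ft_force: [6.2, -3.3, 1.7]
width: 0.0198
grip_force: 15.0
```

```bash
python3 v.py b1
```

```text
t 22.45 a -0.571 tau -0.442 Fx 7.08 F [ 6.82 -1.75  1.68] M [-0.502 -1.543 -0.19 ] g [-0.0348 -0.0019  0.0542] w 0.0198
```

Clean data. The mid-torque peaks at about +0.21 N m near a≈0.5–0.6, so the heavy side was nearly straight down at the start. I'll turn on backward through the bottom, more than a quarter turn the other way, then come back.

```bash
python3 - <<'E'
import numpy as np
for a0 in [-.6,.9,.7,.5,.3,.1]:
  n=6 if a0==-.6 else 4
  print(a0,[(round(.063*(np.sin(a)-np.sin(a0)),4),round(-.063*(np.cos(a)-np.cos(a0)),4)) for a in a0-.05*np.arange(1,n+1)])
print(.063*np.sin(.9),.063*np.cos(.9))
E
```

```text
-0.6 [(np.float64(-0.0026), np.float64(0.0018)), (np.float64(-0.005), np.float64(0.0038)), (np.float64(-0.0074), np.float64(0.0059)), (np.float64(-0.0096), np.float64(0.0081)), (np.float64(-0.0118), np.float64(0.0104)), (np.float64(-0.0138), np.float64(0.0128))]
0.9 [(np.float64(-0.002), np.float64(-0.0024)), (np.float64(-0.0042), np.float64(-0.0047)), (np.float64(-0.0064), np.float64(-0.0069)), (np.float64(-0.0088), np.float64(-0.009))]
0.7 [(np.float64(-0.0025), np.float64(-0.002)), (np.float64(-0.005), np.float64(-0.0038)), (np.float64(-0.0077), np.float64(-0.0055)), (np.float64(-0.0104), np.float64(-0.0071))]
0.5 [(np.float64(-0.0028), np.float64(-0.0014)), (np.float64(-0.0057), np.float64(-0.0027)), (np.float64(-0.0086), np.float64(-0.0039)), (np.float64(-0.0116), np.float64(-0.0049))]
0.3 [(np.float64(-0.003), np.float64(-0.0009)), (np.float64(-0.0061), np.float64(-0.0016)), (np.float64(-0.0092), np.float64(-0.0021)), (np.float64(-0.0123), np.float64(-0.0025))]
0.1 [(np.float64(-0.0031), np.float64(-0.0002)), (np.float64(-0.0063), np.float64(-0.0003)), (np.float64(-0.0094), np.float64(-0.0002)), (np.float64(-0.0126), np.float64(-0.0))]
0.049349595306531456 0.03916142800105186
```

play_rows(increments="0 0 0 -0.0026 0 0.0018 0.1;0 0 0 -0.005 0 0.0038 0.1;0 0 0 -0.0074 0 0.0059 0.1;0 0 0 -0.0096 0 0.0081 0.1;0 0 0 -0.0118 0 0.0104 0.1;0 0 0 -0.0138 0 0.0128 0.1")

```text
time: 23.05
ee_pos: [0.5067, -0.0656, 0.1477]
eef_rot: [0.993, -0.115, 0.003, 0.0]
ft_force: [5.0, -3.0, 5.1]
width: 0.0201
grip_force: 15.0
```

```bash
python3 v.py b1
```

```text
t 23.05 a -0.859 tau -0.505 Fx 6.20 F [ 5.55 -1.72  5.1 ] M [-0.448 -1.374 -0.215] g [-0.0483 -0.0018  0.0417] w 0.0201
```

play_rows(increments="0 0 0 0 0 0 0.1;0 0 0 0 0 0 0.1")

```text
time: 23.25
ee_pos: [0.5063, -0.0656, 0.1473]
eef_rot: [0.993, -0.115, 0.003, 0.0]
ft_force: [4.3, -2.7, 1.8]
width: 0.0202
grip_force: 15.0
```

```bash
python3 v.py rel1
```

```text
t 23.25 a -0.868 tau -0.313 Fx 5.53 F [ 4.85 -1.68  1.75] M [-0.433 -1.231 -0.18 ] g [-0.0487 -0.0018  0.0413] w 0.0202
```

play_rows(increments="0 0 0 0 0 0 0.5;0 0 0 0 0 0 0.5;0 0 0 0 0 0 0.5;0 0 0 0 0 0 0.5;0 0 0 0.01 0 -0.02 0.5;0 0 0 0.049 0 -0.036 0.5;0 0 0 0.08 0 -0.03 0.5;0 0 0 0.0987 0 0 0.5")

```text
time: 24.05
ee_pos: [0.6051, -0.0889, 0.149]
eef_rot: [0.993, -0.115, 0.004, 0.0]
ft_force: [0.7, -0.6, -0.6]
width: 0.0433
grip_force: 0.0
```

play_rows(increments="0 0 0 0 0 0 0.1;0 0 0 0 0 0 0.1;0 0 0 0 0 0 0.1;0 0 0 0 0 0 0.1;0 0 0 0 0 0 0.1", grip_force=15)

```text
time: 24.55
ee_pos: [0.601, -0.0888, 0.1474]
eef_rot: [0.993, -0.115, 0.002, 0.001]
ft_force: [-2.5, -1.9, 3.1]
width: 0.0198
grip_force: 15.0
```

```bash
python3 v.py grip2
```

```text
t 24.55 a 0.867 tau 0.236 Fx -2.04 F [-1.95 -2.43  3.11] M [-0.591  0.444 -0.171] g [ 0.0489 -0.0026  0.0414] w 0.0198
```

play_rows(increments="0 0 0 -0.002 0 -0.0024 0.1;0 0 0 -0.0042 0 -0.0047 0.1;0 0 0 -0.0064 0 -0.0069 0.1;0 0 0 -0.0088 0 -0.009 0.1")

```text
time: 24.95
ee_pos: [0.5933, -0.0869, 0.1557]
eef_rot: [0.993, -0.115, 0.002, 0.0]
ft_force: [5.6, -3.2, -4.5]
width: 0.02
grip_force: 15.0
```

```bash
python3 v.py b2
```

```text
t 24.95 a 0.689 tau -0.509 Fx 6.57 F [ 6.2  -1.78 -4.47] M [-0.494 -1.44  -0.194] g [ 0.0409 -0.0026  0.0497] w 0.0200
```

play_rows(increments="0 0 0 -0.0025 0 -0.002 0.1;0 0 0 -0.005 0 -0.0038 0.1;0 0 0 -0.0077 0 -0.0055 0.1;0 0 0 -0.0104 0 -0.0071 0.1")

```text
time: 25.35
ee_pos: [0.5834, -0.0845, 0.1629]
eef_rot: [0.993, -0.115, 0.003, 0.0]
ft_force: [6.0, -3.7, -4.9]
width: 0.0201
grip_force: 15.0
```

```bash
python3 v.py b2
```

```text
t 25.35 a 0.495 tau -0.570 Fx 7.36 F [ 6.68 -2.18 -4.94] M [-0.406 -1.626 -0.165] g [ 0.0307 -0.0025  0.0569] w 0.0201
```

play_rows(increments="0 0 0 -0.0028 0 -0.0014 0.1;0 0 0 -0.0057 0 -0.0027 0.1;0 0 0 -0.0086 0 -0.0039 0.1;0 0 0 -0.0116 0 -0.0049 0.1")

```text
time: 25.75
ee_pos: [0.5723, -0.0818, 0.1679]
eef_rot: [0.993, -0.115, 0.003, 0.0]
ft_force: [6.8, -3.2, -4.4]
width: 0.0198
grip_force: 15.0
```

```bash
python3 v.py b2
```

```text
t 25.75 a 0.302 tau -0.615 Fx 8.56 F [ 7.4  -1.59 -4.39] M [-0.384 -1.912 -0.154] g [ 0.0193 -0.0024  0.0619] w 0.0198
```

play_rows(increments="0 0 0 -0.003 0 -0.0009 0.1;0 0 0 -0.0061 0 -0.0016 0.1;0 0 0 -0.0092 0 -0.0021 0.1;0 0 0 -0.0123 0 -0.0025 0.1")

```text
time: 26.15
ee_pos: [0.5608, -0.0789, 0.1707]
eef_rot: [0.993, -0.115, 0.004, 0.0]
ft_force: [8.7, -3.3, -3.1]
width: 0.0201
grip_force: 15.0
```

```bash
python3 v.py b2
```

```text
t 26.15 a 0.114 tau -0.656 Fx 9.79 F [ 9.22 -1.17 -3.06] M [-0.34  -2.145 -0.193] g [ 0.0074 -0.0023  0.0647] w 0.0201
```

play_rows(increments="0 0 0 -0.0031 0 -0.0002 0.1;0 0 0 -0.0063 0 -0.0003 0.1;0 0 0 -0.0094 0 -0.0002 0.1;0 0 0 -0.0126 0 0 0.1")

```text
time: 26.55
ee_pos: [0.549, -0.0761, 0.1711]
eef_rot: [0.993, -0.115, 0.004, 0.0]
ft_force: [9.9, -3.0, -1.9]
width: 0.0198
grip_force: 15.0
```

```bash
python3 v.py b2
```

```text
t 26.55 a -0.073 tau -0.693 Fx 10.79 F [10.35 -0.61 -1.88] M [-0.323 -2.355 -0.156] g [-0.0047 -0.0022  0.0651] w 0.0198
```

play_rows(increments="0 0 0 -0.0031 0 0.0004 0.1;0 0 0 -0.0062 0 0.0009 0.1;0 0 0 -0.0093 0 0.0016 0.1;0 0 0 -0.0123 0 0.0025 0.1")

```text
time: 26.95
ee_pos: [0.5375, -0.0732, 0.1691]
eef_rot: [0.993, -0.115, 0.005, 0.0]
ft_force: [10.4, -3.9, 2.7]
width: 0.0199
grip_force: 15.0
```

```bash
python3 v.py b2
```

```text
t 26.95 a -0.257 tau -0.714 Fx 10.58 F [10.98 -1.44  2.74] M [-0.381 -2.264 -0.176] g [-0.0166 -0.0021  0.0631] w 0.0199
```

play_rows(increments="0 0 0 -0.003 0 0.001 0.1;0 0 0 -0.0059 0 0.0022 0.1;0 0 0 -0.0088 0 0.0035 0.1;0 0 0 -0.0116 0 0.0049 0.1")

```text
time: 27.35
ee_pos: [0.5265, -0.0705, 0.1647]
eef_rot: [0.993, -0.115, 0.005, 0.0]
ft_force: [8.3, -3.2, 6.1]
width: 0.0197
grip_force: 15.0
```

```bash
python3 v.py b2
```

```text
t 27.35 a -0.446 tau -0.717 Fx 9.30 F [ 8.82 -1.24  6.12] M [-0.327 -2.035 -0.182] g [-0.028  -0.002   0.0587] w 0.0197
```

play_rows(increments="0 0 0 -0.0027 0 0.0016 0.1;0 0 0 -0.0054 0 0.0033 0.1;0 0 0 -0.0079 0 0.0051 0.1;0 0 0 -0.0104 0 0.0071 0.1")

```text
time: 27.75
ee_pos: [0.5163, -0.068, 0.1576]
eef_rot: [0.993, -0.115, 0.005, 0.0]
ft_force: [6.2, -3.3, 7.7]
width: 0.0198
grip_force: 15.0
```

```bash
python3 v.py b2
```

```text
t 27.75 a -0.641 tau -0.666 Fx 7.11 F [ 6.78 -1.79  7.74] M [-0.374 -1.554 -0.189] g [-0.0385 -0.0019  0.0516] w 0.0198
```

play_rows(increments="0 0 0 -0.0024 0 0.0021 0.1;0 0 0 -0.0046 0 0.0043 0.1;0 0 0 -0.0067 0 0.0066 0.1;0 0 0 -0.0088 0 0.009 0.1")

```text
time: 28.15
ee_pos: [0.5076, -0.0659, 0.1486]
eef_rot: [0.993, -0.115, 0.005, 0.0]
ft_force: [4.7, -3.1, 8.1]
width: 0.0198
grip_force: 15.0
```

```bash
python3 v.py b2; python3 - <<'E'
from bench import *
import cv2,numpy as np
a=camera("side")["color"][115:225,255:365,::-1];cv2.imwrite("pics/c3.png",cv2.resize(a,(500,500),interpolation=cv2.INTER_CUBIC))
E
```

```text
t 28.15 a -0.839 tau -0.655 Fx 6.39 F [ 5.29 -1.95  8.08] M [-0.244 -1.439 -0.23 ] g [-0.0474 -0.0018  0.0426] w 0.0198
```

View pics/c3.png

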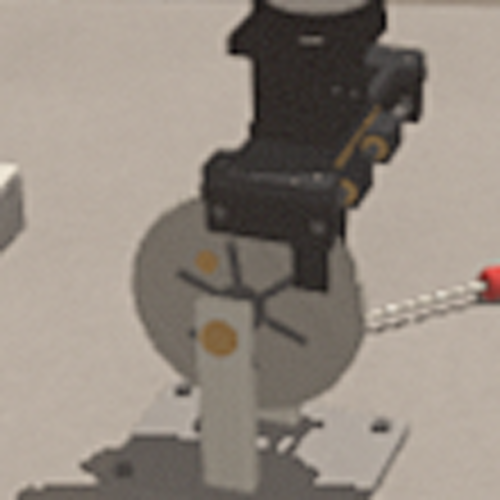

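The brass screw head is visible at crop (205,260), i.e. image ≈(300,172). I'll compute the wheel angle from it and fit the torque data.

```bash
cat > scr.py <<'E'
from h import *
def screw(n,px,y):  # angle of pixel on wheel face at stand y
    o,d=ray(n,px);U=R.from_euler('z',-YAW);o=U.apply(o-A);d=U.apply(d)
    p=o+d*(y-o[1])/d[1];return p.round(4),np.arctan2(p[0],p[2]),np.hypot(p[0],p[2])
E
python3 - <<'E'
from scr import *
from bench import camera
import cv2
im=camera('side')['color'];h=cv2.cvtColor(im,cv2.COLOR_RGB2HSV);m=cv2.inRange(h,(8,110,80),(25,255,255))
n,l,st,c=cv2.connectedComponentsWithStats(m)
for i in range(1,n):
    if st[i,4]>4 and 280<c[i][0]<335 and 150<c[i][1]<215:print(c[i],st[i,4],screw('side',c[i],.010+YO))
print('start glint',screw('top',(347,165.2),.010+YO))
from scipy.optimize import curve_fit
D=[l.split() for l in open('v.txt')];X=[];T=[];S=[];G=[]
for v in D:
    a,t=float(v[2]),float(v[3]);
    if v[0] in('f1','b1'):W=.12+a+.792
    elif v[0]=='b2':W=.044+a-.867
    else:continue
    X.append(W);T.append(t);S.append(1 if v[0]=='f1' else -1)
X,T,S=map(np.array,(X,T,S))
for name,k in(('all',np.ones(len(X),bool)),):
    M=np.c_[S,np.ones(len(X)),np.sin(X),np.cos(X)]
    for cols in([0,2,3],[0,1,2,3]):
        b,r,_,_=np.linalg.lstsq(M[k][:,cols],T[k],rcond=None);A_,B_=b[-2],b[-1]
        # torque = S0*sin(W-Wd): zero at slug down
        print(cols,b.round(3),'amp',np.hypot(A_,B_),'Wdown',np.arctan2(-B_,A_),'rms',(r/len(X))**.5)
print(np.c_[X,T,S].round(2).tolist())
E
```

```text
[331.875 156.875] 8 (array([-0.07  ,  0.0078,  0.0894]), np.float64(-0.6646426576804777), np.float64(0.11355229486411911))
[300.16666667 172.08333333] 12 (array([0.0226, 0.0078, 0.028 ]), np.float64(0.6782375876684792), np.float64(0.03598053409069246))
[302.80952381 189.11904762] 42 (array([ 0.0172,  0.0078, -0.0261]), np.float64(2.5601648314863885), np.float64(0.03126765390595789))
start glint (array([ 0.0568,  0.0078, -0.1773]), np.float64(2.831480375719953), np.float64(0.186215058317532))
[0, 2, 3] [0.515 0.204 0.015] amp 0.20467522450606024 Wdown -0.07154026215613464 rms [0.02577437]
[0, 1, 2, 3] [0.517 0.012 0.201 0.   ] amp 0.20119425357279025 Wdown -0.00194681409831924 rms [0.02500905]
[[0.28, 0.58, 1.0], [0.48, 0.64, 1.0], [0.68, 0.69, 1.0], [0.88, 0.71, 1.0], [1.08, 0.74, 1.0], [1.28, 0.71, 1.0], [1.48, 0.72, 1.0], [1.68, 0.66, 1.0], [1.5, -0.29, -1.0], [1.3, -0.31, -1.0], [1.11, -0.32, -1.0], [0.91, -0.33, -1.0], [0.72, -0.37, -1.0], [0.53, -0.42, -1.0], [0.34, -0.44, -1.0], [0.05, -0.5, -1.0], [-0.13, -0.51, -1.0], [-0.33, -0.57, -1.0], [-0.52, -0.61, -1.0], [-0.71, -0.66, -1.0], [-0.9, -0.69, -1.0], [-1.08, -0.71, -1.0], [-1.27, -0.72, -1.0], [-1.46, -0.67, -1.0], [-1.66, -0.66, -1.0]]
```

play_rows(increments="0 0 0 -0.0018 0 0.0025 0.1;0 0 0 -0.0036 0 0.0051 0.1;0 0 0 -0.0036 0 0.0051 0.1")

```text
time: 28.55
ee_pos: [0.5037, -0.0649, 0.143]
eef_rot: [0.993, -0.115, 0.004, 0.0]
ft_force: [4.6, -1.5, 5.1]
width: 0.02
grip_force: 15.0
```

```bash
python3 v.py far
```

```text
t 28.55 a -0.948 tau -0.475 Fx 5.74 F [ 4.81 -0.43  5.1 ] M [-0.14  -1.291 -0.281] g [-0.0515 -0.0018  0.037 ] w 0.0200
```

play_rows(increments="0 0 0 0.0018 0 -0.0026 0.1;0 0 0 0.0036 0 -0.0051 0.1;0 0 0 0.0056 0 -0.0075 0.1;0 0 0 0.0078 0 -0.0098 0.1;0 0 0 0.01 0 -0.012 0.1;0 0 0 0.0124 0 -0.0141 0.1")

```text
time: 29.15
ee_pos: [0.5128, -0.0672, 0.155]
eef_rot: [0.993, -0.115, -0.0, 0.0]
ft_force: [-6.0, 1.2, 0.3]
width: 0.0196
grip_force: 15.0
```

```bash
python3 v.py f2
```

```text
t 29.15 a -0.707 tau 0.325 Fx -6.87 F [-6.13 -0.17  0.29] M [ 0.251  1.524 -0.196] g [-0.0419 -0.0019  0.049 ] w 0.0196
```

play_rows(increments="0 0 0 0.0025 0 -0.002 0.1;0 0 0 0.005 0 -0.0038 0.1;0 0 0 0.0077 0 -0.0055 0.1;0 0 0 0.0104 0 -0.0071 0.1")

```text
time: 29.55
ee_pos: [0.5231, -0.0697, 0.1624]
eef_rot: [0.993, -0.115, 0.0, 0.0]
ft_force: [-4.6, 2.1, 0.8]
width: 0.0199
grip_force: 15.0
```

```bash
python3 v.py f2
```

```text
t 29.55 a -0.507 tau 0.335 Fx -6.35 F [-4.94  1.    0.75] M [ 0.138  1.447 -0.217] g [-0.0313 -0.0019  0.0564] w 0.0199
```

play_rows(increments="0 0 0 0.0028 0 -0.0014 0.1;0 0 0 0.0057 0 -0.0027 0.1;0 0 0 0.0086 0 -0.0039 0.1;0 0 0 0.0116 0 -0.0049 0.1")

```text
time: 29.95
ee_pos: [0.5346, -0.0725, 0.1674]
eef_rot: [0.993, -0.115, 0.0, 0.0]
ft_force: [-5.2, 0.8, 2.5]
width: 0.0199
grip_force: 15.0
```

```bash
python3 v.py f2
```

```text
t 29.95 a -0.307 tau 0.327 Fx -6.12 F [-5.22 -0.42  2.53] M [ 0.057  1.37  -0.179] g [-0.0195 -0.0021  0.0614] w 0.0199
```

play_rows(increments="0 0 0 0.003 0 -0.0009 0.1;0 0 0 0.0061 0 -0.0016 0.1;0 0 0 0.0092 0 -0.0021 0.1;0 0 0 0.0123 0 -0.0025 0.1")

```text
time: 30.35
ee_pos: [0.5466, -0.0755, 0.17]
eef_rot: [0.993, -0.115, 0.001, 0.0]
ft_force: [-4.7, 0.4, 2.6]
width: 0.0198
grip_force: 15.0
```

```bash
python3 v.py f2
```

```text
t 30.35 a -0.110 tau 0.348 Fx -5.72 F [-4.69 -0.74  2.59] M [-1.000e-03  1.291e+00 -1.820e-01] g [-0.0071 -0.0021  0.064 ] w 0.0198
```

play_rows(increments="0 0 0 0.0031 0 -0.0002 0.1;0 0 0 0.0063 0 -0.0003 0.1;0 0 0 0.0094 0 -0.0002 0.1;0 0 0 0.0126 0 0 0.1")

```text
time: 30.75
ee_pos: [0.5588, -0.0785, 0.17]
eef_rot: [0.993, -0.115, 0.001, 0.0]
ft_force: [-5.4, -0.2, 2.2]
width: 0.0201
grip_force: 15.0
```

```bash
python3 v.py f2
```

```text
t 30.75 a 0.086 tau 0.404 Fx -6.12 F [-5.24 -1.46  2.17] M [-0.141  1.37  -0.162] g [ 0.0055 -0.0023  0.064 ] w 0.0201
```

play_rows(increments="0 0 0 0.0031 0 0.0004 0.1;0 0 0 0.0062 0 0.0009 0.1;0 0 0 0.0093 0 0.0016 0.1;0 0 0 0.0123 0 0.0025 0.1")

```text
time: 31.15
ee_pos: [0.5708, -0.0814, 0.1675]
eef_rot: [0.993, -0.115, 0.0, 0.0]
ft_force: [-6.1, -0.7, 2.1]
width: 0.0198
grip_force: 15.0
```

```bash
python3 v.py f2
```

```text
t 31.15 a 0.282 tau 0.426 Fx -6.33 F [-5.75 -2.12  2.09] M [-0.13   1.399 -0.15 ] g [ 0.0178 -0.0023  0.0615] w 0.0198
```

play_rows(increments="0 0 0 0.003 0 0.001 0.1;0 0 0 0.0059 0 0.0022 0.1;0 0 0 0.0088 0 0.0035 0.1;0 0 0 0.0116 0 0.0049 0.1")

```text
time: 31.55
ee_pos: [0.582, -0.0842, 0.1626]
eef_rot: [0.993, -0.115, 0.0, 0.001]
ft_force: [-5.7, -0.0, 2.0]
width: 0.0199
grip_force: 15.0
```

```bash
python3 v.py f2
```

```text
t 31.55 a 0.479 tau 0.437 Fx -6.70 F [-5.52 -1.34  1.97] M [-0.221  1.511 -0.189] g [ 0.0294 -0.0025  0.0566] w 0.0199
```

play_rows(increments="0 0 0 0.0027 0 0.0016 0.1;0 0 0 0.0054 0 0.0033 0.1;0 0 0 0.0079 0 0.0051 0.1;0 0 0 0.0104 0 0.0071 0.1")

```text
time: 31.95
ee_pos: [0.5921, -0.0867, 0.1555]
eef_rot: [0.993, -0.115, 0.0, 0.001]
ft_force: [-6.1, -1.2, 3.0]
width: 0.0199
grip_force: 15.0
```

```bash
python3 v.py f2; cat > fit.py <<'E'
from scr import *
from bench import camera
import cv2
im=camera('side')['color'];h=cv2.cvtColor(im,cv2.COLOR_RGB2HSV);m=cv2.inRange(h,(8,110,60),(25,255,255))
n,l,st,c=cv2.connectedComponentsWithStats(m)
for i in range(1,n):
    if st[i,4]>3 and 280<c[i][0]<335 and 150<c[i][1]<215:
        q=screw('side',c[i],.010+YO)
        if .028<q[2]<.044:print('screw?',c[i],st[i,4],q)
X,T,S,G=[],[],[],[]
for v in (l.split() for l in open('v.txt')):
    a,t=float(v[2]),float(v[3])
    if v[0] in('f1','b1'):W=.12+a+.792
    elif v[0] in('b2','f2'):W=.044+a-.867
    else:continue
    X.append(W);T.append(t);S.append(1 if v[0][0]=='f' else -1);G.append(v[0][1]=='2')
X,T,S,G=map(np.array,(X,T,S,G))
for nm,k in(('all',G>-1),('2',G)):
    M=np.c_[S,np.ones(len(X)),np.sin(X),np.cos(X)]
    for cols in([0,2,3],[0,1,2,3]):
        b,r,_,_=np.linalg.lstsq(M[k][:,cols],T[k],rcond=None)
        print(nm,b.round(3),'amp %.3f Wdown %.3f rms %.3f'%(np.hypot(b[-2],b[-1]),np.arctan2(-b[-1],b[-2]),(r[0]/k.sum())**.5))
k=(G)&(S>0);print(np.c_[X[k],T[k]].round(3).tolist())
E
python3 fit.py
```

```text
t 31.95 a 0.676 tau 0.467 Fx -6.98 F [-5.7  -2.54  3.04] M [-0.342  1.577 -0.124] g [ 0.0398 -0.0026  0.0495] w 0.0199
screw? [302.90243902 189.12195122] 41 (array([ 0.0169,  0.0078, -0.0261]), np.float64(2.567031260723832), np.float64(0.031076753391667846))
all [0.514 0.204 0.011] amp 0.204 Wdown -0.055 rms 0.024
all [ 0.514  0.012  0.204 -0.005] amp 0.204 Wdown 0.022 rms 0.023
2 [ 0.512  0.186 -0.009] amp 0.186 Wdown 0.049 rms 0.022
2 [ 0.513  0.125  0.292 -0.098] amp 0.308 Wdown 0.324 rms 0.018
[[-1.53, 0.325], [-1.33, 0.335], [-1.13, 0.327], [-0.933, 0.348], [-0.737, 0.404], [-0.541, 0.426], [-0.344, 0.437], [-0.147, 0.467]]
```

The screw is hidden behind the post again. The fit puts heavy-side-down at W≈0±0.05, which is a≈0.82 in this grip, so I'll finish the move there.

play_rows(increments="0 0 0 0.0017 0 0.0015 0.1;0 0 0 0.0034 0 0.0032 0.1;0 0 0 0.0051 0 0.0049 0.1;0 0 0 0.0067 0 0.0066 0.1;0 0 0 0.0067 0 0.0066 0.1;0 0 0 0.0067 0 0.0066 0.1")

```text
time: 32.6
ee_pos: [0.5989, -0.0883, 0.1489]
eef_rot: [0.993, -0.115, 0.001, 0.001]
ft_force: [-5.8, -1.8, 2.3]
width: 0.02
grip_force: 15.0
```

```bash
python3 v.py end
```

```text
t 32.60 a 0.828 tau 0.353 Fx -5.71 F [-5.24 -3.06  2.32] M [-0.562  1.26  -0.159] g [ 0.0467 -0.0026  0.0429] w 0.0200
```

play_rows(increments="0 0 0 0 0 0 0.1;0 0 0 0 0 0 0.1;0 0 0 0 0 0 0.1;0 0 0 0 0 0 0.1;0 0 0 0 0 0 0.1;0 0 0 0 0 0 0.1;0 0 0 0 0 0 0.1", grip_force=25)

```text
time: 33.3
ee_pos: [0.5989, -0.0883, 0.1488]
eef_rot: [0.993, -0.115, 0.001, 0.001]
ft_force: [-4.2, -1.9, 2.7]
width: 0.0197
grip_force: 25.0
```

```bash
python3 v.py end; python3 - <<'E'
from bench import *
import cv2,numpy as np
a=camera("side")["color"][115:225,255:365,::-1];cv2.imwrite("pics/c4.png",cv2.resize(a,(500,500),interpolation=cv2.INTER_CUBIC))
E
```

```text
t 33.30 a 0.829 tau 0.355 Fx -5.30 F [-3.66 -2.78  2.75] M [-0.59   1.232 -0.207] g [ 0.0467 -0.0026  0.0428] w 0.0197
```

View pics/c4.png

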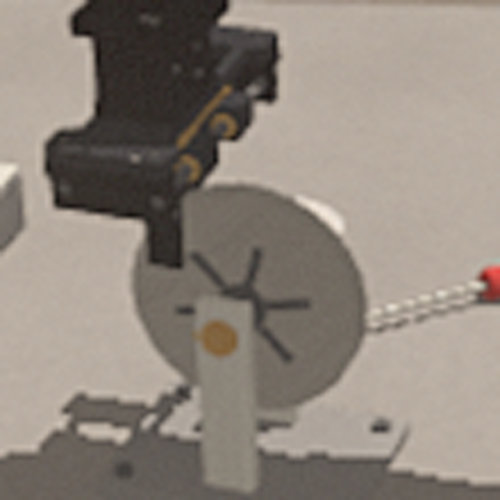

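The spokes now match the starting view, and the fingers still pinch the rim at crop (165,245). The fit shows a restoring torque about this angle, so the heavy side is down. The wheel is at rest, so I'm handing in.

```bash
python3 -c "
from bench import *
print(close_job())"
```

```text
the job is handed in; nothing more can be done
None
```

I turned the wheel about 96° one way and 101° the other, and handed it in with its heavy side straight down (within about 3° by the torque fit), at rest and gripped at the rim, after about 33 s of robot time; that turned out to be almost where it started.

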